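Refill the spare-parts box

TASK

Refill the spare-parts box: the cleaning bottle is in the way of its sliding lid, so first stand the bottle upright on the green mat, then slide the lid fully open and pour all six parts capsules from the orange cup into the well. Finally leave the empty cup standing upright on the bench and the lid slid fully closed. Do not knock the bottle over or disturb the tape, screwdriver, glue or spectacles.

Things in the scene. Friction and masses are not known exactly. Their poses are not given: they have to be found in the camera images.
- box: grey storage box fixed to the bench, 142 x 270 x 60 mm (x, y, z); origin at the centre of its underside. Its +y half is an open well; its -y half is a flat white deck, top 50 mm above the bench. A thin blue lid runs in rails along y and covers the well when closed; pushed towards -y it slides out over the deck.
- well (a point): centre of the well's inner floor, 6 mm above the bench, 65.5 mm from the box's origin along its +y; axes parallel to the box's. The opening is 120 mm (x) x 121 mm (y), its rim 50 mm above the bench.
- deck (a point): centre of the deck's top surface (130 x 135 mm), 50 mm above the bench, 65 mm from the box's origin along its -y.
- lid (a joint): slide of the blue lid (128 x 130 x 5 mm plate, its top 56 mm above the bench) in m: 0 closed, well fully covered; 0.125 fully open, lid over the deck. It moves along the -y of the box as it grows, stays where it is left, and takes about 2 N to push.
- lid_tab (a point): centre of the top edge of the lid's upright white push tab, 86 mm above the bench; the tab stands in the middle of the lid, 60 mm long (box x), 10 mm thick (box y) and 30 mm high above the plate; axes parallel to the box's.
- bottle: white cleaning bottle with a blue band, 52 mm diameter up to 85 mm height, then a shoulder and a 23 mm cap, 110 mm in all, 0.2 kg; origin at the centre of its underside. It starts upright on the deck of the box.
- mat: round green bottle mat, 110 mm diameter, 3 mm thick, fixed to the bench; origin at the centre of its underside.
- cup: orange open cup, 44 mm diameter at the foot, 68 mm at the rim, 70 mm high, wall 3 mm, with a straight-sided grip sleeve round it, 66 mm diameter, from 20 to 62 mm above the foot; about 90 g, holding six capsules; origin at the centre of its underside, z along its axis to the mouth. It starts upright on the bench.
- capsule1: yellow parts capsule, 12 mm diameter, 24 mm long with round ends and a white band, lying along its own x, 10 g, starting in the cup; origin at its centre.
- capsule2: red parts capsule, 12 mm diameter, 24 mm long with round ends and a white band, lying along its own x, 10 g, starting in the cup; origin at its centre.
- capsule3: yellow parts capsule, 12 mm diameter, 24 mm long with round ends and a white band, lying along its own x, 10 g, starting in the cup; origin at its centre.
- capsule4: red parts capsule, 12 mm diameter, 24 mm long with round ends and a white band, lying along its own x, 10 g, starting in the cup; origin at its centre.
- capsule5: yellow parts capsule, 12 mm diameter, 24 mm long with round ends and a white band, lying along its own x, 10 g, starting in the cup; origin at its centre.
- capsule6: red parts capsule, 12 mm diameter, 24 mm long with round ends and a white band, lying along its own x, 10 g, starting in the cup; origin at its centre.
- tape: bystander: yellow roll of tape lying flat, 64 mm diameter, 18 mm high; origin at the centre of its underside.
- driver: bystander: small screwdriver, 140 mm long, lying along its own x, handle to -x; origin under its middle.
- glue: bystander: small red glue bottle, 28 mm diameter, 62 mm high, upright; origin at the centre of its underside.
- glasses: bystander: black spectacles, 130 mm wide, lying in the clear job tray at the back of the bench (200 x 270 x 45 mm); origin under the middle of the lenses.
- penpot: bystander: dark steel pen pot, 76 mm diameter, 140 mm high with its pens, fixed on the bench; origin at the centre of its underside.
Things that resemble listed ones, but are neither listed nor needed, are in the scene too. There is more than one size of the bottle; the one meant has the size given above.

How it is judged:
By the outcome, as a careful person would: the job done as asked, in the order asked, and still so for the second after the job is handed in, with the robot touching nothing.
It also fails if it takes over 72 s, if anything falls off the work surface, if the arm or the gripper's body presses on something with over 40 N, if the wrist force passes 120 N, or if a joint passes its speed limit or range.

ROBOT

A 7-joint arm with a two-finger parallel gripper is mounted at the origin on the work surface. World frame = base frame: x ahead of the robot, y to its left, z up, the work surface at z = 0. Lengths are in m, angles in rad, forces in N, time in s.
With the tool pointing down it reaches from about 0.425 to 0.875 m from the base axis. Payload 8.4 kg.
Tool frame: the origin (TCP) lies midway between the tips of the shut fingers; the grasp point (between the pads) lies 19 mm behind it; z points along the fingers, y is the line along which they close (so a half turn about z gives the same grasp; the last joint's range is limited). The gripper opens to 85 mm and grips with 20 to 120 N. Pads are 22 mm wide; open, the fingers measure 114 mm over their backs; the gripper's body (76 mm by 85 mm) begins 54 mm behind the grasp point. The pads swing forward as they close: fully open they stand 13 mm farther back than shut.
Start: joints at [1.086, 0.333, 0.04, 1.465, -0.013, 1.343, -0.059], TCP at [0.245, -0.602, 0.231] pointing down, gripper open.
Joint ranges: [-2.58, 2.58], [-0.38, 2.09], [-1.3, 1.39], [0.25, 2.4], [-1.5, 4.64], [0.08, 2.09], [-2.65, 2.65]. Speed limits (rad/s): [2.22, 2.22, 2.79, 2.79, 3.14, 3.14, 3.14].

INTERFACE

Orientations are given as a rotation vector (axis times angle).
In Python, from workcell import get_obs, grab_frame, job_done gives the robot as it stands. The module is installed in compiled form; this text tells all that it offers.
- The arm moves only by the shell command python3 -m pendant 'ROWS' [OPENING] [FORCE]. ROWS is text: rows parted by semicolons, each of 6 numbers parted by spaces: the shift along the world's x, y, z as a fraction of full scale, then the turn, a rotation vector about the world's x, y, z as a fraction of full scale. In form: x y z rx ry rz; .... A call has 1 to 12 rows; each row shifts and turns the commanded pose from where the row before left it; what a row does not reach is not made up. Full scale, the value 1, is 500 mm for a shift and 2 pi rad for a turn. A row lasts 1/12 s, in which the tool goes at most 41.7 mm and 7.16 degrees, less where a joint would pass 70% of its speed; a pose out of reach is approached as far as the arm can. A call with a number of a shift or a turn outside -1 to 1 is refused whole. A call with a gripper value outside its range is refused whole. OPENING is the opening, from 0 (shut) to 1 (fully open), set as the call begins (- or left out, the last holds). The fingers move at their own pace and stop on an object; FORCE is the grip in N (left out, the last holds). Time passes only in rows, so rows that do not move let the fingers close. It gives the time, the measured TCP pose, the force, the opening and the grip force at its end, in the units of the state.
- get_obs(): the state, without advancing time (a new reading comes with each control period).
- grab_frame(name): name is "scene" or "top"; returns a dict with "image" (384x512x3 uint8, red, green, blue), "z_map" (384x512 float32, m along the optical axis (not along the pixel's ray), 0 where there is no reading), "fx", "fy", "cx", "cy" (pixels), "k1" (the pictures are not rectified: a ray, as slopes to the right and down, at radius r is drawn at 1 + k1 r^2 times it, then the intrinsics apply), "eye" and "orientation" of the camera in the world. Camera axes: x right, y down, z forward; pixel columns grow to the right and rows downward; lengths in m; the calibration is good to about 2 mm. A picture is of the moment at which its call begins.
- job_done(): hands the job in; it is judged then, once.
The state is a dict: "clock": time; "q": joint angles; "joint_velocities": joint speeds; "joint_efforts": joint torques, N m; "ee_pos": TCP position; "orientation": TCP orientation; "wrist_force": force on the tool from outside, world axes, zero at the start; "wrist_torque": the same for the moment, N m; "gripper_width": finger opening in m; "grip_force": force on a finger pad.
Only numpy, scipy, OpenCV 4.12 (cv2) and the standard library are available. Lean on these libraries where they do the work, as an engineer would, in place of code of your own. Each camera call takes 0.05 s, during which the arm holds its last target. There are 200 camera calls.

## Working session

There is one attempt and no reset: what is moved stays moved. The work goes in short steps, Python scripts to look and compute and a shell command to move; the robot and the scene stay as the last step left them, time stands still between calls to the robot, and variables do not carry over. Pictures are saved under pics/ and viewed, at most 10 in all, crops included, and the job is handed in when it is done.

```bash
mkdir -p pics; cat > h.py <<'E'
import numpy as np, cv2
from scipy.spatial.transform import Rotation as R
from workcell import get_obs, grab_frame
def grab(n):
    f=grab_frame(n); o=np.array(f["orientation"]); 
    f["R"]=o if o.shape==(3,3) else R.from_rotvec(o).as_matrix(); return f
def cloud(f):
    K=np.array([[f["fx"],0,f["cx"]],[0,f["fy"],f["cy"]],[0,0,1]])
    v,u=np.mgrid[:384,:512].astype(float)
    s=cv2.undistortPoints(np.stack([u,v],-1).reshape(-1,1,2),K,np.array([f["k1"],0,0,0,0.])).reshape(384,512,2)
    z=f["z_map"]; P=np.dstack([s[...,0]*z,s[...,1]*z,z])@f["R"].T+np.array(f["eye"]); P[z==0]=np.nan; return P
def save(f,name,crop=None,s=1.5):
    im=f["image"]; 
    if crop: im=im[crop[1]:crop[3],crop[0]:crop[2]]
    cv2.imwrite("pics/"+name,cv2.resize(im,None,fx=s,fy=s,interpolation=cv2.INTER_CUBIC)[...,::-1])
E
python3 - <<'E'
from h import *
for n in("scene","top"):
    f=grab(n);P=cloud(f);save(f,n+"0.png");np.save(n+"0.npy",P);print(n,f["eye"],f["orientation"],f["fx"],f["k1"],np.nanmin(P,(0,1)),np.nanmax(P,(0,1)))
o=get_obs();print(o)
E
```

```text
scene [ 1.28365428 -0.36590353  0.7813183 ] [-2.00873932 -1.24218866  0.58136696] 432.2835742194356 0.010391884826993419 [-2.1416589  -0.64218747 -0.7677032 ] [1.02850508 2.32588374 0.40971336]
top [ 0.45140589 -0.03191284  1.31724363] [-2.13584735  2.1895087  -0.12291373] 452.21630846938876 -0.12115582075418427 [-0.00236743 -1.40493964 -0.77675088] [1.71170979 1.2566959  0.63423913]
{'clock': 0.1, 'q': array([ 1.08576751,  0.33383811,  0.03986451,  1.46615041, -0.01341374,
        1.34330094, -0.05847947]), 'joint_velocities': array([ 0.001334  , -0.0024942 ,  0.00052727, -0.00114839,  0.00130902,
       -0.00016294,  0.00260601]), 'joint_efforts': array([ 4.21247038e-03, -6.60013676e+01,  1.37024794e+00, -4.06474614e+01,
        1.70515623e-02,  8.82954919e-03,  2.84786398e-05]), 'ee_pos': array([ 0.24445003, -0.60185257,  0.23052733]), 'orientation': array([-3.08195047e+00, -6.02056635e-01,  5.52236155e-04]), 'wrist_force': array([ 0.26436578,  0.12313004, -0.7306304 ]), 'wrist_torque': array([ 0.00757386, -0.00270301,  0.0291414 ]), 'grip_force': 0.0, 'gripper_width': 0.08529983873576559}
```

View pics/scene0.png

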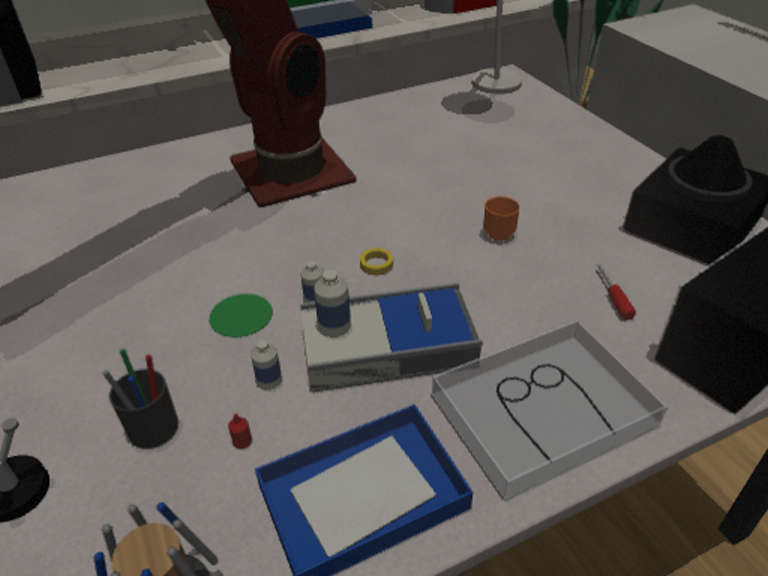

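View pics/top0.png

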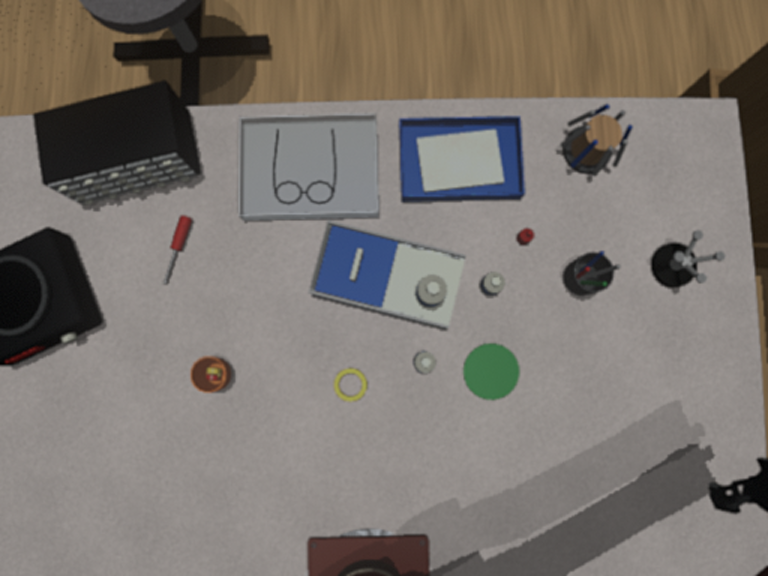

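Three white bottles with blue bands can be seen. In full-res top-view pixels, A is at (288,193) on the deck, B at (329,189) on the bench and C at (283,241) on the bench. A fits: it stands on the deck and looks larger. Next I'll measure everything and confirm A in a crop.

```bash
python3 - <<'E'
from h import *
f=grab("scene");save(f,"crop1.png",(190,160,330,265),5)
P=np.load("top0.npy");S=np.load("scene0.npy");im=grab("top")["image"];hsv=cv2.cvtColor(im,cv2.COLOR_RGB2HSV).astype(int);H,s,v=hsv[...,0],hsv[...,1],hsv[...,2]
x,y,z=P[...,0],P[...,1],P[...,2]
u=np.arange(512)[None];w=np.arange(384)[:,None]
def reg(a,b,c,d):return (u>=a)&(u<c)&(w>=b)&(w<d)
def rep(n,m):
    q=P[m];q=q[~np.isnan(q).any(1)];print(n,len(q),np.median(q,0).round(4),"min",np.percentile(q,2,0).round(3),"max",np.percentile(q,98,0).round(3));return q
rep("mat",(H>45)&(H<80)&(s>100)&reg(300,220,355,275))
print("bench z",np.nanmedian(z[260:300,180:280]))
for n,b in dict(A=(270,175,305,215),B=(315,175,345,205),C=(270,228,295,255),glue=(340,148,360,165),tape=(218,240,250,270),cup=(120,230,160,268),pot=(370,160,415,205)).items():
    m=reg(*b)
    q=rep(n,m&(z>np.nanmax(np.where(m,z,np.nan))-.012)); print("   maxz",np.nanmax(z[m]))
    q=rep(n+">.01",m&(z>(.065 if n=="A" else .01)))
def rect(n,m):
    q=rep(n,m);
    r=cv2.minAreaRect(q[:,:2].astype(np.float32));print("   rect",r)
rect("lid",(H>100)&(H<130)&(s>120)&(abs(z-.056)<.008)&reg(200,140,275,210))
rect("tab",(z>.07)&reg(225,155,250,195))
rect("box",(z>.03)&(z<.075)&reg(195,135,320,225))
E
```

```text
mat 993 [ 0.4242 -0.2443  0.004 ] min [ 0.379 -0.29  -0.002] max [ 0.471 -0.198  0.009]
bench z 0.001129480266478855
A 58 [ 0.5732 -0.1239  0.1607] min [ 0.564 -0.134  0.156] max [ 0.582 -0.114  0.167]
   maxz 0.16707780428594976
A>.01 351 [ 0.5691 -0.1213  0.1421] min [ 0.547 -0.146  0.082] max [ 0.595 -0.099  0.163]
B 40 [ 0.59   -0.2453  0.0837] min [ 0.581 -0.254  0.077] max [ 0.6   -0.236  0.089]
   maxz 0.08916387796552572
B>.01 201 [ 0.5874 -0.2421  0.0702] min [ 0.571 -0.263  0.021] max [ 0.607 -0.227  0.088]
C 34 [ 0.4462 -0.1119  0.0844] min [ 0.438 -0.12   0.08 ] max [ 0.452 -0.105  0.09 ]
   maxz 0.09079220650929876
C>.01 172 [ 0.446  -0.1102  0.0713] min [ 0.427 -0.129  0.035] max [ 0.463 -0.094  0.087]
glue 7 [ 0.6827 -0.3194  0.0624] min [ 0.68  -0.325  0.053] max [ 0.687 -0.317  0.064]
   maxz 0.06396146186277818
glue>.01 97 [ 0.6802 -0.3156  0.0428] min [ 0.67  -0.33   0.014] max [ 0.695 -0.305  0.063]
tape 204 [0.4049 0.03   0.0188] min [ 0.376 -0.001  0.014] max [0.435 0.059 0.024]
   maxz 0.02545172542875318
tape>.01 210 [0.4056 0.03   0.0187] min [ 0.376 -0.001  
[... 322 characters left out ...]
2656002724526
pot>.01 657 [ 0.6014 -0.4278  0.0695] min [ 0.566 -0.463  0.012] max [ 0.636 -0.392  0.144]
lid 1839 [0.628  0.0095 0.0571] min [ 0.563 -0.055  0.052] max [0.694 0.075 0.062]
   rect ((0.6293611526489258, 0.009884677827358246), (0.12666016817092896, 0.12663327157497406), 74.31092834472656)
tab 85 [0.6271 0.0093 0.0865] min [0.6   0.    0.076] max [0.654 0.021 0.091]
   rect ((0.6282199025154114, 0.009876573458313942), (0.010127485729753971, 0.059660572558641434), 74.44586944580078)
box 4523 [ 0.6188 -0.0365  0.0546] min [ 0.527 -0.178  0.044] max [0.733 0.087 0.063]
   rect ((0.6498579382896423, -0.02204573154449463), (0.3395216464996338, 0.20122337341308594), 74.2697525024414)
```

View pics/crop1.png

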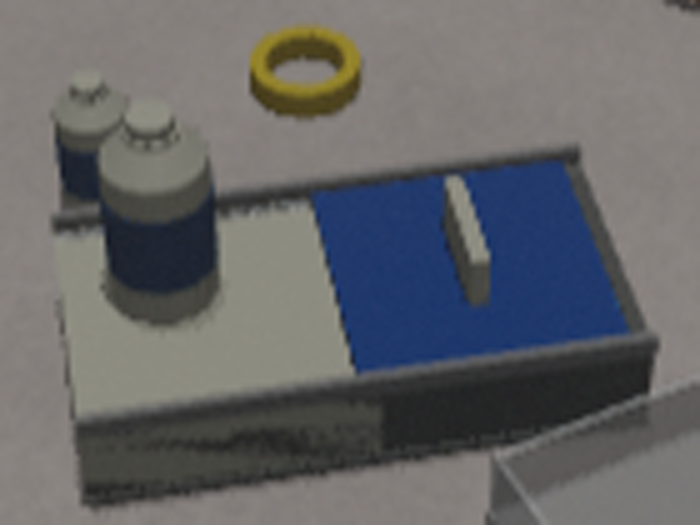

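A is the target: its top is at 0.160 m, which is the deck at 50 mm plus 110 mm, while B and C are only about 88 mm tall. Box +y is (0.27, 0.963). I'm moving above bottle A, at (0.573, -0.124).

```bash
python3 -m pendant '.0274 .0398 0 0 0 0;.0274 .0398 0 0 0 0;.0274 .0398 0 0 0 0;.0274 .0398 0 0 0 0;.0274 .0398 0 0 0 0;.0274 .0398 0 0 0 0;.0274 .0398 0 0 0 0;.0274 .0398 0 0 0 0;.0274 .0398 0 0 0 0;.0274 .0398 0 0 0 0;.0274 .0398 0 0 0 0;.0274 .0398 0 0 0 0' 1; python3 -m pendant '.0274 .0398 0 0 0 0;.0274 .0398 0 0 0 0;.0274 .0398 0 0 0 0;.0274 .0398 0 0 0 0;.0274 .0398 0 0 0 0;.0274 .0398 0 0 0 0;.0274 .0398 0 0 0 0;.0274 .0398 0 0 0 0;.0274 .0398 0 0 0 0;.0274 .0398 0 0 0 0;.0274 .0398 0 0 0 0;.0274 .0398 0 0 0 0'
```

```text
clock: 1.2
ee_pos: [0.4094, -0.3623, 0.2312]
orientation: [-3.083, -0.602, 0.0]
wrist_force: [0.2, -0.3, -0.1]
gripper_width: 0.0854
grip_force: 0.0
clock: 2.2
ee_pos: [0.5738, -0.1236, 0.2312]
orientation: [-3.083, -0.602, 0.0]
wrist_force: [0.8, 1.0, 1.0]
gripper_width: 0.0851
grip_force: 0.0
```

```bash
python3 -m pendant '0 0 -.03 0 0 0;0 0 -.03 0 0 0;0 0 -.03 0 0 0;0 0 -.03 0 0 0;0 0 -.03 0 0 0;0 0 -.03 0 0 0;0 0 -.03 0 0 0;0 0 -.03 0 0 0;0 0 -.026 0 0 0;0 0 0 0 0 0'; python3 -m pendant '0 0 0 0 0 0;0 0 0 0 0 0;0 0 0 0 0 0;0 0 0 0 0 0;0 0 0 0 0 0;0 0 0 0 0 0;0 0 0 0 0 0;0 0 0 0 0 0' 0.3 40
```

```text
clock: 3.03
ee_pos: [0.5716, -0.1244, 0.0954]
orientation: [-3.082, -0.602, 0.006]
wrist_force: [-0.5, -0.5, 0.7]
gripper_width: 0.0855
grip_force: 0.0
clock: 3.7
ee_pos: [0.5743, -0.1247, 0.0996]
orientation: [3.083, 0.602, 0.003]
wrist_force: [0.1, 0.8, 5.4]
gripper_width: 0.0512
grip_force: 42.2
```

```bash
python3 -m pendant '0 0 .02 0 0 0;0 0 .03 0 0 0;0 0 .03 0 0 0;0 0 .03 0 0 0;0 0 .03 0 0 0;0 0 .02 0 0 0;0 0 0 0 0 0'; python3 -m pendant '-.0298 -.0241 0 0 0 0;-.0298 -.0241 0 0 0 0;-.0298 -.0241 0 0 0 0;-.0298 -.0241 0 0 0 0;-.0298 -.0241 0 0 0 0;-.0298 -.0241 0 0 0 0;-.0298 -.0241 0 0 0 0;-.0298 -.0241 0 0 0 0;-.0298 -.0241 0 0 0 0;-.0298 -.0241 0 0 0 0;0 0 0 0 0 0;0 0 0 0 0 0'
```

```text
clock: 4.28
ee_pos: [0.5745, -0.1248, 0.181]
orientation: [3.082, 0.602, 0.005]
wrist_force: [0.8, 0.1, -1.2]
gripper_width: 0.0508
grip_force: 42.0
clock: 5.28
ee_pos: [0.4234, -0.2456, 0.1778]
orientation: [-3.084, -0.599, 0.001]
wrist_force: [-0.0, 0.7, -1.8]
gripper_width: 0.0513
grip_force: 42.0
```

```bash
python3 - <<'E'
from h import *
f=grab("scene");save(f,"s2.png",(120,80,340,300),2.5);print(get_obs())
P=cloud(grab("top"));z=P[...,2]
E
```

```text
{'clock': 5.3333, 'q': array([ 0.66444216,  0.05949451, -0.23907398,  1.90463198,  0.014899  ,
        1.17972795, -0.76554526]), 'joint_velocities': array([-0.01318626,  0.00563421, -0.01638854, -0.01207711, -0.002371  ,
        0.00021891, -0.00199884]), 'joint_efforts': array([  1.17205314, -43.60210776,   0.63081879, -38.77868056,
         0.19141404,   0.07753216,   0.08562368]), 'ee_pos': array([ 0.42420851, -0.24486996,  0.1778949 ]), 'orientation': array([-3.08296626e+00, -6.01172310e-01,  4.04632408e-04]), 'wrist_force': array([ 0.69900829, -0.07029323, -1.85400341]), 'wrist_torque': array([ 0.02912362, -0.01375947, -0.01660435]), 'grip_force': 42.005186676979065, 'gripper_width': 0.0509004823310427}
```

View pics/s2.png

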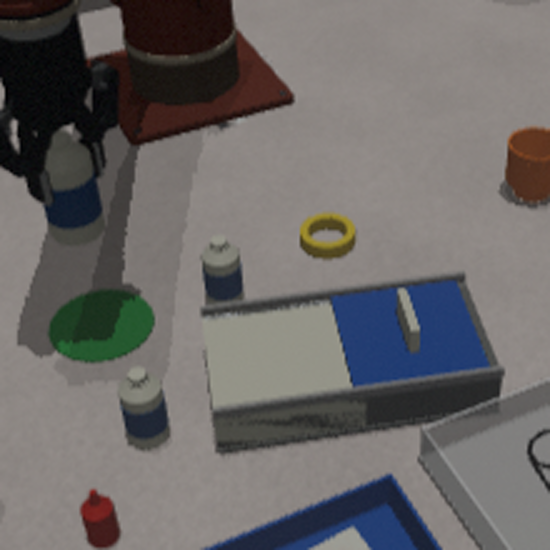

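The bottle is held upright above the mat, at about (73,190) in the crop with the mat at (102,325), and the deck is clear. Lowering now.

```bash
python3 -m pendant '0 0 -.025 0 0 0;0 0 -.03 0 0 0;0 0 -.03 0 0 0;0 0 -.03 0 0 0;0 0 -.03 0 0 0;0 0 -.03 0 0 0;0 0 -.03 0 0 0;0 0 -.025 0 0 0;0 0 -.01 0 0 0;0 0 -.008 0 0 0;0 0 0 0 0 0;0 0 0 0 0 0'
```

```text
clock: 6.38
ee_pos: [0.4249, -0.245, 0.0547]
orientation: [3.083, 0.603, 0.001]
wrist_force: [0.3, 0.2, -1.8]
gripper_width: 0.0514
grip_force: 42.0
```

```bash
python3 -m pendant '0 0 -.003 0 0 0;0 0 0 0 0 0;0 0 0 0 0 0'; python3 -m pendant '0 0 -.003 0 0 0;0 0 0 0 0 0;0 0 0 0 0 0'
```

```text
clock: 6.63
ee_pos: [0.4246, -0.2452, 0.0532]
orientation: [3.083, 0.602, 0.001]
wrist_force: [0.3, 0.2, -1.3]
gripper_width: 0.0515
grip_force: 42.0
clock: 6.88
ee_pos: [0.4248, -0.2453, 0.0526]
orientation: [3.083, 0.602, 0.001]
wrist_force: [-4.8, 2.2, 11.7]
gripper_width: 0.0512
grip_force: 43.0
```

```bash
python3 -m pendant '0 0 .0015 0 0 0;0 0 0 0 0 0' ; python3 -m pendant '0 0 0 0 0 0;0 0 0 0 0 0;0 0 0 0 0 0;0 0 0 0 0 0;0 0 0 0 0 0;0 0 0 0 0 0' 1; python3 -m pendant '0 0 .02 0 0 0;0 0 .03 0 0 0;0 0 .03 0 0 0;0 0 .03 0 0 0;0 0 .03 0 0 0;0 0 .03 0 0 0;0 0 .03 0 0 0;0 0 .03 0 0 0;0 0 .03 0 0 0;0 0 .03 0 0 0;0 0 0 0 0 0'
```

```text
clock: 7.05
ee_pos: [0.4246, -0.2453, 0.0526]
orientation: [3.083, 0.602, 0.001]
wrist_force: [-2.0, 0.1, 6.4]
gripper_width: 0.0513
grip_force: 42.4
clock: 7.55
ee_pos: [0.4244, -0.2451, 0.052]
orientation: [-3.083, -0.602, 0.0]
wrist_force: [0.3, 0.0, -0.4]
gripper_width: 0.0853
grip_force: 0.0
clock: 8.47
ee_pos: [0.4257, -0.2457, 0.2007]
orientation: [3.08, 0.602, 0.006]
wrist_force: [1.0, -0.5, 0.2]
gripper_width: 0.0853
grip_force: 0.0
```

```bash
python3 -m pendant '.0338 .0425 0 0 0 0;.0338 .0425 0 0 0 0;.0338 .0425 0 0 0 -.0131;.0338 .0425 0 0 0 -.0131;.0338 .0425 0 0 0 -.0131;.0338 .0425 0 0 0 -.0131;.0338 .0425 0 0 0 -.0131;.0338 .0425 0 0 0 -.0131;.0338 .0425 0 0 0 -.0131;.0338 .0425 0 0 0 -.0131;.0338 .0425 0 0 0 0;.0338 .0425 0 0 0 0'  0.6 20; python3 -m pendant '0 0 0 0 0 0;0 0 0 0 0 0'; python3 - <<'E'
from h import *
o=get_obs();M=R.from_rotvec(o["orientation"]).as_matrix();print(o["q"],M.round(3).tolist())
f=grab("top");P=cloud(f);im=f["image"];z=P[...,2]
w,u=np.mgrid[:384,:512]
m=(abs(u-327)<25)&(abs(w-247)<30)&(z>.1)&(z<.125);print("bottle cap",m.sum(),np.median(P[m],0))
hs=cv2.cvtColor(im,cv2.COLOR_RGB2HSV);g=(hs[...,0]>45)&(hs[...,0]<80)&(hs[...,1]>100)&(abs(u-327)<40)&(abs(w-247)<40);q=P[g];print(np.nanmin(q,0),np.nanmax(q,0))
E
```

```text
clock: 9.47
ee_pos: [0.6276, 0.011, 0.1967]
orientation: [3.112, -0.428, -0.001]
wrist_force: [0.5, 0.6, 0.7]
gripper_width: 0.051
grip_force: 0.0
clock: 9.63
ee_pos: [0.6272, 0.0118, 0.1964]
orientation: [-3.112, 0.422, 0.002]
wrist_force: [-0.6, -1.0, -0.2]
gripper_width: 0.051
grip_force: 0.0
[ 0.22540291  0.33767414 -0.39627274  1.55161367  0.13272176  1.28009011
 -2.0293718 ] [[0.964, -0.266, -0.001], [-0.266, -0.964, 0.001], [-0.001, -0.001, -1.0]]
bottle cap 91 [ 0.42426939 -0.24473018  0.11021757]
[ 0.37323786 -0.29439199 -0.00399664] [ 0.47463955 -0.19429306  0.01192237]
```

```bash
python3 -m pendant '0 0 -.03 0 0 0;0 0 -.03 0 0 0;0 0 -.03 0 0 0;0 0 -.03 0 0 0;0 0 -.03 0 0 0;0 0 -.03 0 0 0;0 0 -.03 0 0 0;0 0 -.03 0 0 0;0 0 -.02 0 0 0;0 0 -.01 0 0 0;0 0 0 0 0 0'; python3 -m pendant '0 0 0 0 0 0;0 0 0 0 0 0;0 0 0 0 0 0;0 0 0 0 0 0;0 0 0 0 0 0;0 0 0 0 0 0' 0 20
```

```text
clock: 10.6
ee_pos: [0.6263, 0.0089, 0.0611]
orientation: [3.112, -0.429, -0.003]
wrist_force: [-0.8, -1.0, 0.7]
gripper_width: 0.0514
grip_force: 0.0
clock: 11.1
ee_pos: [0.6277, 0.0098, 0.063]
orientation: [3.112, -0.427, 0.002]
wrist_force: [-2.4, -0.6, 5.9]
gripper_width: 0.0096
grip_force: 24.3
```

```bash
python3 -m pendant '-.0034 -.012 0 0 0 0;-.0067 -.0241 0 0 0 0;-.0067 -.0241 0 0 0 0;-.0067 -.0241 0 0 0 0;-.0067 -.0241 0 0 0 0;-.0067 -.0241 0 0 0 0;-.0067 -.0241 0 0 0 0;-.0067 -.0241 0 0 0 0;-.0067 -.0241 0 0 0 0;-.0067 -.0241 0 0 0 0;-.0034 -.012 0 0 0 0;0 0 0 0 0 0'; python3 -m pendant '-.0013 -.0048 0 0 0 0;0 0 0 0 0 0;0 0 0 0 0 0'
```

```text
clock: 12.1
ee_pos: [0.5949, -0.1071, 0.0631]
orientation: [-3.107, 0.423, -0.004]
wrist_force: [3.9, 12.5, 4.3]
gripper_width: 0.0092
grip_force: 24.8
clock: 12.35
ee_pos: [0.5949, -0.1072, 0.0631]
orientation: [-3.107, 0.419, -0.005]
wrist_force: [5.0, 18.2, 4.3]
gripper_width: 0.0097
grip_force: 25.2
```

```bash
python3 -m pendant '.0013 .0048 0 0 0 0;0 0 0 0 0 0;0 0 0 0 0 0;0 0 0 0 0 0' 0.6; python3 -m pendant '0 0 .03 0 0 0;0 0 .04 0 0 0;0 0 .05 0 0 0;0 0 .05 0 0 0;0 0 .05 0 0 0;0 0 .05 0 0 0;0 .05 0 0 0 0;0 .05 0 0 0 0;0 .05 0 0 0 0;0 .05 0 0 0 0;0 0 0 0 0 0' 1;  python3 - <<'E'
from h import *
f=grab("top");P=cloud(f);im=f["image"];x,y,z=P.transpose(2,0,1);save(f,"t3.png",(120,120,380,290),3)
hs=cv2.cvtColor(im,cv2.COLOR_RGB2HSV);
bx=(x>.5)&(x<.72)&(y>-.2)&(y<.1)
m=bx&(hs[...,0]>100)&(hs[...,0]<130)&(hs[...,1]>120)&(abs(z-.056)<.008);print(cv2.minAreaRect(P[m][:,:2].astype(np.float32)),m.sum())
m=bx&(z>.075)&(z<.095)&(y<-.07);print(m.sum(),np.median(P[m],0));print(cv2.minAreaRect(P[m][:,:2].astype(np.float32)))
m=bx&(z<.03);print("well",m.sum(),np.median(P[m],0))
print(get_obs()["q"])
E
```

```text
clock: 12.68
ee_pos: [0.593, -0.1118, 0.0617]
orientation: [3.111, -0.429, -0.001]
wrist_force: [-0.5, -0.5, 0.2]
gripper_width: 0.0511
grip_force: 0.0
clock: 13.6
ee_pos: [0.5932, -0.0049, 0.1972]
orientation: [-3.111, 0.418, 0.0]
wrist_force: [-0.2, 0.6, 0.4]
gripper_width: 0.0855
grip_force: 0.0
((0.5944384932518005, -0.11453273147344589), (0.10738250613212585, 0.1265663355588913), 75.03352355957031) 1178
85 [ 0.59652174 -0.10502297  0.08685436]
((0.5960323810577393, -0.10492309182882309), (0.010006885975599289, 0.05999463424086571), 74.20813751220703)
well 1342 [ 0.63433869 -0.14843318  0.00141807]
[ 0.2874707   0.27002856 -0.41617381  1.63609425  0.11264745  1.25948348
 -1.98939838]
```

View pics/t3.png

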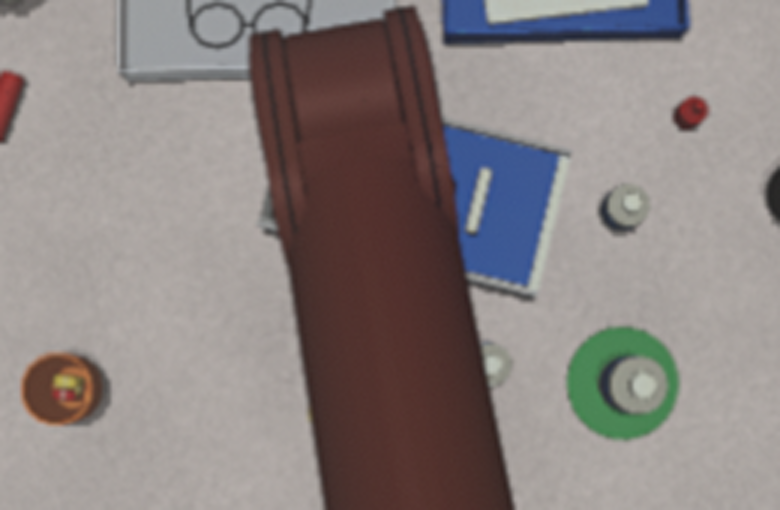

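```bash
python3 - <<'E'
from h import *
a=np.radians(74.3);Y=np.array([np.cos(a),np.sin(a)]);X=np.array([Y[1],-Y[0]])
for n,src in(("before",np.load("top0.npy")),("before scene",np.load("scene0.npy")),("now",cloud(grab("top"))),("now scene",cloud(grab("scene")))):
    z=src[...,2];d=src[...,:2]-np.array([.6282,.0099]);p=d@Y;q=d@X
    m=(z>.04)&(z<.07)&(abs(q)<.05)&(p>-.26)&(p<.12);print(n,"rim p",np.percentile(p[m],[0,1,99,100]).round(4))
    m=(z>.075)&(z<.095)&(abs(q)<.05)&(p>-.2)&(p<.05);
    if "now" in n: m&=p<-.08
    print("  tab p",m.sum(),np.percentile(p[m],[2,50,98]).round(4), "q",np.percentile(q[m],[2,98]).round(4))
    m=(z>.04)&(z<.07)&(p>-.24)&(p<-.1);print("  q",np.percentile(q[m],[.5,99.5]).round(4))
E
```

```text
before rim p [-0.2599 -0.2427  0.0737  0.0758]
  tab p 96 [-0.153  -0.001   0.0048] q [-0.0426  0.0277]
  q [-0.55    0.3648]
before scene rim p [-0.2592 -0.2471  0.0728  0.076 ]
  tab p 242 [-0.1691 -0.1269  0.0038] q [-0.0246  0.0289]
  q [-0.5732  0.3639]
now rim p [-0.2599 -0.254   0.0719  0.0759]
  tab p 85 [-0.1242 -0.119  -0.1143] q [-0.029   0.0288]
  q [-0.5483  0.3637]
now scene rim p [-0.2587 -0.248   0.0735  0.0759]
  tab p 94 [-0.1248 -0.12   -0.115 ] q [-0.0282  0.0301]
  q [-0.5696  0.364 ]
```

The lid travelled about 0.12 m until it stopped hard: 18 N against the 2 N slide. The tab now lies about 59.5 mm to -y of the box centre, which is where fully open should be, so the lid seems to have started about 5 mm short of closed. Next I'll fit a kinematic model, to plan the pour tilt, and locate the cup.

```bash
cat > k.py <<'E'
import numpy as np
from scipy.optimize import least_squares
from scipy.spatial.transform import Rotation as R
D=[([1.08576751,.33383811,.03986451,1.46615041,-.01341374,1.34330094,-.05847947],[.24445,-.60185,.2305],[-3.08195,-.602057,.00055]),
([.66444216,.05949451,-.23907398,1.90463198,.014899,1.17972795,-.76554526],[.4242085,-.24487,.1778949],[-3.082966,-.60117,.0004]),
([.22540291,.33767414,-.39627274,1.55161367,.13272176,1.28009011,-2.0293718],[.6272,.0118,.1964],[-3.112,.425,.001]),
([.2874707,.27002856,-.41617381,1.63609425,.11264745,1.25948348,-1.98939838],[.5932,-.0049,.1972],[-3.111,.423,0])]
def fk(q,p,s):
    d1,a,b,L,ea,eb,ec=p[:7]
    T=R.identity();x=np.zeros(3)
    for ax,ang,v in(("z",s[0]*q[0],(0,0,d1)),("y",q[1],(0,0,0)),("z",s[1]*q[2],(ea,0,a)),("y",q[3],(eb,0,b)),("z",s[2]*q[4],(0,0,0)),("y",q[5],(ec,0,L)),("z",s[3]*q[6],(0,0,0))):
        T=T*R.from_euler(ax,ang); x=x+T.apply(v)
    return x,T
E
python3 - <<'E'
from k import *;import itertools
best=[]
for s in itertools.product((1,-1),repeat=4):
    def res(p):
        r=[]
        for q,x,o in D:
            xx,T=fk(q,p,s);T=T*R.from_euler("z",p[7]);r+=list((xx-x)*5);r+=list((T.inv()*R.from_rotvec(o)).as_rotvec())
        return np.array(r+list(.003*np.array(p[4:7])))
    for off in(0,np.pi/2,np.pi,-np.pi/2):
        g=least_squares(res,[.35,.4,.4,.2,0,0,0,off]);best.append((g.cost,s,g.x.round(4)))
best.sort(key=lambda t:t[0])
for b in best[:4]:print(b)
from h import *
for c in("top","scene"):
    P=np.load(c+"0.npy");x,y,z=P.transpose(2,0,1);m=(z>.05)&(z<.08)&(abs(x-.43)<.08)&(abs(y-.29)<.08)
    q=P[m];g=least_squares(lambda p:np.clip(abs(np.hypot(q[:,0]-p[0],q[:,1]-p[1])-.0335),0,.006),[.433,.288]);print(c,len(q),g.x,q[:,:2].min(0),q[:,:2].max(0))
P=cloud(grab("top"));a=np.radians(74.3);Y=np.array([np.cos(a),np.sin(a)]);X=np.array([Y[1],-Y[0]]);d=P[...,:2]-np.array([.6282,.0099]);p=d@Y;q=d@X;z=P[...,2]
for q0 in(-.04,0,.04):
    m=(abs(q-q0)<.015)&(p<-.13)&(p>-.23);o=np.argsort(p[m]);print([(round(float(i)*1e3),round(float(j)*1e3)) for i,j in zip(p[m][o][::4],z[m][o][::4]) if j>.02][:9])
E
```

```text
(np.float64(0.04349778264895448), (-1, -1, -1, -1), array([-25.4452,   0.4825,   0.6258, -25.276 ,   0.0888,  -0.1201,
         0.2631,   1.5716]))
(np.float64(0.04349778264895462), (-1, -1, -1, -1), array([-25.4452,   0.4825,   0.6258, -25.276 ,   0.0888,  -0.1201,
         0.2631,   1.5716]))
(np.float64(0.04349778264896171), (-1, -1, -1, -1), array([-25.4452,   0.4825,   0.6258, -25.276 ,   0.0888,  -0.1201,
         0.2631,  -4.7115]))
(np.float64(0.043497782648977225), (-1, -1, -1, -1), array([-25.4452,   0.4825,   0.6258, -25.276 ,   0.0888,  -0.1201,
         0.2631,   1.5716]))
top 212 [0.433048 0.284328] [0.40000209 0.25323668] [0.46625842 0.3197093 ]
scene 298 [0.43254421 0.2865116 ] [0.3982011  0.25367224] [0.46660018 0.32179132]
[(-193, 49), (-193, 50), (-192, 55), (-190, 53), (-189, 51), (-188, 52), (-187, 49), (-186, 51), (-185, 55)]
[(-194, 50), (-193, 52), (-192, 50), (-191, 50), (-191, 52), (-189, 52), (-188, 48), (-187, 54), (-186, 50)]
[(-194, 51), (-193, 56), (-191, 56), (-190, 52), (-189, 56), (-188, 50), (-187, 53), (-186, 49), (-185, 50)]
```

```bash
cat > k2.py <<'E'
from k import *
def fk(q,p,s):
    # p: d1,a,b,L, xa,xb,xc, ya,yb,yc, c0,c7
    T=R.from_euler("z",p[10]);x=np.zeros(3)
    for ax,ang,v in(("z",s[0]*q[0],(0,p[7],p[0])),("y",q[1],(0,0,0)),("z",s[1]*q[2],(p[4],p[8],p[1])),("y",q[3],(p[5],p[9],p[2])),("z",s[2]*q[4],(0,0,0)),("y",q[5],(p[6],0,p[3])),("z",s[3]*q[6]+p[11],(0,0,0))):
        T=T*R.from_euler(ax,ang); x=x+T.apply(v)
    return x,T
def fit(D,s,c0,c7,w=.02):
    def res(p):
        r=[]
        for q,x,o in D:
            xx,T=fk(q,p,s);r+=list((xx-x)*5);r+=list((T.inv()*R.from_rotvec(o)).as_rotvec())
        return np.array(r+list(w*np.array(p[4:10]))+list(w*(np.array(p[:4])-[.35,.4,.4,.2])))
    g=least_squares(res,[.35,.4,.4,.2,0,0,0,0,0,0,c0,c7]);return g,res(g.x)[:6*len(D)].reshape(-1,6)
E
python3 - <<'E'
from k2 import *;import itertools
np.set_printoptions(precision=3,suppress=True)
B=[]
for s in itertools.product((1,-1),repeat=4):
    for c0 in(0,3.14):
      for off in(0,1.57,3.14,-1.57):
        g,r=fit(D,s,c0,off);B.append((g.cost,s,g.x,r))
B.sort(key=lambda t:t[0])
for b in B[:2]+[b for b in B if b[1]!=B[0][1]][:1]:print(*b)
E
```

```text
7.555155323042159e-05 (-1, -1, -1, -1) [ 0.219  0.48   0.496  0.323 -0.004  0.008 -0.013 -0.021 -0.012 -0.012
 -0.001  1.571] [[-0.    -0.    -0.     0.     0.    -0.001]
 [ 0.001  0.001 -0.     0.     0.    -0.001]
 [-0.001  0.007  0.001 -0.     0.001  0.001]
 [ 0.    -0.009 -0.     0.001  0.     0.001]]
7.555155323042554e-05 (-1, -1, -1, -1) [ 0.219  0.48   0.496  0.323 -0.004  0.008 -0.013 -0.021 -0.012 -0.012
 -0.001  1.571] [[-0.    -0.    -0.     0.     0.    -0.001]
 [ 0.001  0.001 -0.     0.     0.    -0.001]
 [-0.001  0.007  0.001 -0.     0.001  0.001]
 [ 0.    -0.009 -0.     0.001  0.     0.001]]
0.05841508179209361 (-1, -1, 1, -1) [-0.093  0.476  0.5   -0.001 -0.003  0.015 -0.011 -0.019 -0.012 -0.012
 -0.002  1.532] [[-0.001 -0.     0.     0.001  0.026  0.043]
 [ 0.001  0.002  0.    -0.019 -0.02   0.026]
 [-0.001  0.007  0.    -0.23   0.109 -0.038]
 [-0.    -0.009 -0.001 -0.196  0.083 -0.031]]
```

```bash
cat > ik.py <<'E'
from k2 import *
S=(-1,-1,-1,-1)
LO=np.array([-2.58,-.38,-1.3,.25,-1.5,.08,-2.65])+.06;HI=np.array([2.58,2.09,1.39,2.4,4.64,2.09,2.65])-.06
def ik(x,T,p,seeds,tol=2e-3):
    best=None
    for s in seeds:
        def res(q):
            xx,TT=fk(q,p,S);return np.r_[(xx-x)*5,(TT.inv()*T).as_rotvec(),1e-3*(q-s)]
        g=least_squares(res,np.clip(s,LO+1e-3,HI-1e-3),bounds=(LO,HI),max_nfev=40)
        e=np.linalg.norm(res(g.x)[:6])
        if best is None or e<best[0]: best=(e,g.x)
        if e<.01:break
    return best
def tool(alpha,psi):
    # tool z = outward horizontal psi tilted: alpha from down; tool y horizontal
    t=np.array([np.sin(alpha)*np.cos(psi),np.sin(alpha)*np.sin(psi),-np.cos(alpha)]);y=np.array([-np.sin(psi),np.cos(psi),0]);
    return R.from_matrix(np.c_[np.cross(y,t),y,t])
CUP=np.array([.4328,.2855,0]);WELL=np.array([.63,.0155,0])
E
cat > search.py <<'E'
from ik import *
import pickle
g,_=fit(D,S,0,1.57);p=g.x
seeds=[np.array([-.5,.4,0,1.6,q5,q6,q7]) for q5 in(0,-1.2,1.3,3.1) for q6 in(.6,1.3) for q7 in(-1.6,1.6)]
out=[]
for al in(30,45,60):
  for ps in range(0,360,30):
    T=tool(np.radians(al),np.radians(33+ps));gp=CUP+[0,0,.044];e,q=ik(gp+T.apply([0,0,.019+.004]),T,p,seeds)
    if e>.02: continue
    C=T  # tool in cup frame (cup upright, identity)
    pours=[]
    for ph in range(0,360,45):
      for ch in range(0,360,30):
        Rc=R.from_euler("ZYZ",[ph,135,ch],degrees=True);Tt=Rc*C;t=Tt.apply([0,0,1])
        if t[2]>.3:continue
        ax=Rc.apply([0,0,1]);gp2=WELL+[0,0,.14]-ax*.026
        e2,q2=ik(gp2+t*.023,Tt,p,[q,q+[0,0,0,0,0,0,3],q-[0,0,0,0,0,0,3]]+seeds[::5])
        if e2<.02: pours.append((np.abs((q2-q)[4:]).max().round(2),ph,ch,t.round(2),q2.round(2)))
    pours.sort(key=lambda r:r[0]);print(al,ps,q.round(2),len(pours));[print("    ",*r) for r in pours[:3]]
E
time timeout 500 python3 search.py
```

```text
30 0 [-0.44  0.14 -0.26  2.34  0.56  0.17  0.93] 11
     1.52 135 330 [ 0.66 -0.7   0.26] [-0.63  0.78  0.1   2.04  1.82  1.69  1.91]
     1.59 135 300 [ 0.82 -0.5   0.3 ] [-0.52  0.76  0.04  2.18  2.15  1.74  1.38]
     1.64 270 330 [0.03 0.97 0.26] [ 0.8   1.08 -0.66  1.56 -1.08  1.59  0.83]
30 30 [ 0.17  0.24 -0.72  2.27 -0.47  0.28  2.59] 11
     1.67 90 300 [-0.03 -0.97  0.26] [-0.67  1.    0.25  1.52  1.17  1.95  2.3 ]
     1.75 45 270 [-0.5  -0.82  0.3 ] [-0.87  1.42  0.96  1.19  0.52  2.03  2.39]
     1.75 90 270 [ 0.23 -0.93  0.3 ] [-0.81  0.96  0.36  1.72  1.28  1.76  1.8 ]
30 60 [-1.29  0.45  1.02  2.18 -1.19  0.98 -2.59] 11
     3.04 270 240 [-0.23  0.93  0.3 ] [ 0.43  1.06 -0.21  1.37 -1.24  2.03  0.45]
     3.43 225 240 [0.5  0.82 0.3 ] [ 1.01  1.05 -0.8   1.89 -1.44  1.22  0.84]
     3.55 270 270 [0.03 0.97 0.26] [ 0.43  0.95 -0.13  1.58 -1.4   1.89  0.96]
30 90 [-0.61  0.4   0.25  1.97 -0.73  1.04 -2.47] 11
     2.87 270 210 [-0.23  0.93  0.3 ] [ 0.55  1.1  -0.41  1.36 -1.12  1.93  0.39]
     3.31 225 210 [0.5  0.82 0.3 ] [ 1.01  1.05 -0.8   1.89 -1.44  1.22  0.84]
  
[... 6435 characters left out ...]
0.9  -0.19] [ 0.62  1.   -0.62  1.26 -0.63  1.77  0.24]
     2.49 225 150 [ 0.36  0.91 -0.19] [ 0.55  0.62 -0.24  1.84 -1.37  1.3   0.51]
60 180 [-0.62  0.92 -0.03  1.3  -0.05  1.97 -1.64] 23
     1.81 225 90 [-0.03  1.    0.02] [ 0.49  0.88 -0.22  1.51 -1.19  1.73  0.17]
     1.93 270 120 [-0.39  0.9  -0.19] [ 0.55  0.96 -0.5   1.27 -0.71  1.8   0.3 ]
     2.17 225 120 [ 0.36  0.91 -0.19] [ 0.4   0.61 -0.06  1.85 -1.44  1.38  0.54]
60 210 [-0.87  0.89  0.09  1.38  0.22  1.89 -1.29] 23
     1.49 225 60 [-0.03  1.    0.02] [ 0.4   0.87 -0.09  1.52 -1.26  1.79  0.2 ]
     1.66 270 90 [-0.39  0.9  -0.19] [ 0.44  0.93 -0.31  1.27 -0.82  1.86  0.37]
    
real	8m20.027s
user	8m14.136s
sys	0m0.332s
```

The search shows a clean plan. I grasp the cup with the tool tilted 60° and pointing towards azimuth 123°, carry it over the well, then roll about the tool axis to pour. Next I go to the pre-grasp waypoint and tilt, which also lets me check the kinematic model.

```bash
python3 -m pendant '-.0207 .0391 0 0 0 0;-.0207 .0391 0 0 0 0;-.0207 .0391 0 0 0 -.01444;-.0207 .0391 0 0 0 -.01444;-.0207 .0391 0 0 0 -.01444;-.0207 .0391 0 0 0 -.01444;-.0207 .0391 0 0 0 -.01444;-.0207 .0391 0 0 0 -.01444;-.0207 .0391 0 0 0 -.01444;-.0207 .0391 0 0 0 -.01444;-.0207 .0391 0 0 0 0;-.0207 .0391 0 0 0 0' 1; python3 -m pendant '0 0 0 .01398 .00908 0;0 0 0 .01398 .00908 0;0 0 0 .01398 .00908 0;0 0 0 .01398 .00908 0;0 0 0 .01398 .00908 0;0 0 0 .01398 .00908 0;0 0 0 .01398 .00908 0;0 0 0 .01398 .00908 0;0 0 0 .01398 .00908 0;0 0 0 .01398 .00908 0;0 0 0 0 0 0;0 0 0 0 0 0'; python3 - <<'E'
from k2 import *
from workcell import get_obs
np.set_printoptions(precision=3,suppress=True)
o=get_obs();print(o["q"]);M=R.from_rotvec(o["orientation"]).as_matrix();print(o["ee_pos"],"\n",M)
D=D+[(list(o["q"]),list(o["ee_pos"]),list(o["orientation"]))];g,r=fit(D,(-1,)*4,0,1.57,.003);print(g.x,abs(r).max(1))
E
```

```text
clock: 14.8
ee_pos: [0.5082, 0.1466, 0.1873]
orientation: [2.908, -1.132, -0.016]
wrist_force: [-0.4, 0.5, -0.3]
gripper_width: 0.0853
grip_force: 0.0
clock: 15.8
ee_pos: [0.5084, 0.1457, 0.1855]
orientation: [-2.169, 0.831, 1.097]
wrist_force: [1.7, 0.4, 0.1]
gripper_width: 0.0855
grip_force: 0.0
[-0.115  0.622  0.296  1.566 -0.841  1.832 -1.942]
[0.508 0.146 0.185] 
 [[ 0.472 -0.734 -0.488]
 [-0.271 -0.648  0.712]
 [-0.839 -0.203 -0.504]]
[ 0.254  0.482  0.504  0.363  0.     0.002  0.    -0.023 -0.01  -0.01
 -0.001  1.571] [0.003 0.003 0.005 0.01  0.001]
```

```bash
cat > go.py <<'E'
from ik import *
from workcell import get_obs
np.set_printoptions(precision=4,suppress=True)
P=np.array([.254,.482,.504,.363,0,.002,0,-.023,-.01,-.01,-.001,1.571])
def delta(x,T,n=10):
    o=get_obs();C=R.from_rotvec(o["orientation"]);r=(T*C.inv()).as_rotvec();d=np.array(x)-o["ee_pos"]
    print(f"total {d} rot deg {np.degrees(r)}  per row/{n}:",(d/.5/n).round(4),(r/2/np.pi/n).round(5))
    q=o["q"];e,qq=ik(np.array(x),T,P,[q]);print("  ik",e.round(4),qq.round(2),"from",q.round(2),"rows>=",(np.abs(qq-q)/(.7*np.array([2.22,2.22,2.79,2.79,3.14,3.14,3.14]))*12).max().round(1))
    return qq
E
python3 - <<'E'
from go import *
T=tool(np.radians(60),np.radians(123));t=T.apply([0,0,1]);gp=CUP+[0,0,.044];t3=R.identity()
delta(gp-t*.077+[0,0,.08],T)
delta(gp-t*.077,T);q=delta(gp+t*.023,T)
# pour poses
for psi in(75,90,105,120):
  for al in(75,79,85):
    for roll in(0,-90,-180):
      T2=tool(np.radians(al),np.radians(psi))*R.from_euler("z",roll,degrees=True)
      t2=T2.apply([0,0,1]);x=WELL+[.02,.012,.15]+t2*.023
      e,qq=ik(x,T2,P,[q,q+[.6,.3,0,-.3,0,.3,-np.radians(roll)]]);ca=(T2*T.inv()).apply([0,0,1]);print(psi,al,roll,e.round(3),qq.round(2),"tilt",np.degrees(np.arccos(ca[2])).round(),ca.round(2))
E
```

```text
total [-0.0393  0.0839 -0.023 ] rot deg [-6.3009  9.9611 -8.2858]  per row/10: [-0.0079  0.0168 -0.0046] [-0.0018  0.0028 -0.0023]
  ik 0.0 [-0.24  0.56  0.29  1.72 -0.92  1.69 -2.2 ] from [-0.11  0.62  0.3   1.57 -0.84  1.83 -1.94] rows>= 1.4
total [-0.0393  0.0839 -0.103 ] rot deg [-6.3009  9.9611 -8.2858]  per row/10: [-0.0079  0.0168 -0.0206] [-0.0018  0.0028 -0.0023]
  ik 0.0 [-0.23  0.68  0.28  1.74 -0.94  1.61 -2.1 ] from [-0.11  0.62  0.3   1.57 -0.84  1.83 -1.94] rows>= 1.2
total [-0.0865  0.1565 -0.153 ] rot deg [-6.3009  9.9611 -8.2858]  per row/10: [-0.0173  0.0313 -0.0306] [-0.0018  0.0028 -0.0023]
  ik 0.0 [-0.32  0.7   0.22  1.86 -1.03  1.46 -2.06] from [-0.11  0.62  0.3   1.57 -0.84  1.83 -1.94] rows>= 2.0
75 75 0 0.0 [ 0.39  0.7   0.02  1.74 -1.3   1.47 -2.27] tilt 15.0 [-0.07 -0.25  0.97]
75 75 -90 0.0 [ 0.35  0.7   0.06  1.75 -1.32  1.49 -0.69] tilt 83.0 [-0.96 -0.24  0.13]
75 75 -180 0.0 [ 0.32  0.7   0.11  1.75 -1.34  1.51  0.89] tilt 135.0 [-0.18 -0.68 -0.71]
75 79 0 0.0 [ 0.49  0.74 -0.1   1.73 -1.29  1.47 -2.25] tilt 19.0 [-0.08 -0.31  0.95]
75 79 -90 0.0 [ 0.
[... 2117 characters left out ...]
0 [ 0.28  1.05 -0.05  1.05 -0.85  2.03 -0.78] tilt 83.0 [-0.51 -0.85  0.13]
120 75 -180 0.0 [ 0.41  1.07 -0.31  1.03 -0.69  1.96  0.7 ] tilt 135.0 [ 0.35 -0.61 -0.71]
120 79 0 0.0 [ 0.36  1.1  -0.19  1.02 -0.81  2.03 -2.41] tilt 19.0 [ 0.16 -0.28  0.95]
120 79 -90 0.0 [ 0.36  1.1  -0.19  1.02 -0.81  2.03 -0.84] tilt 85.0 [-0.5  -0.86  0.1 ]
120 79 -180 0.0 [ 0.42  1.11 -0.32  1.01 -0.72  2.    0.69] tilt 139.0 [ 0.33 -0.57 -0.75]
120 85 0 0.0 [ 0.45  1.18 -0.4   0.99 -0.74  2.03 -2.5 ] tilt 25.0 [ 0.21 -0.37  0.91]
120 85 -90 0.0 [ 0.45  1.18 -0.4   0.99 -0.74  2.03 -0.93] tilt 88.0 [-0.5  -0.86  0.04]
120 85 -180 0.0 [ 0.45  1.18 -0.4   0.99 -0.74  2.03  0.64] tilt 145.0 [ 0.29 -0.5  -0.82]
```

```bash
python3 -m pendant '-.0079 .0168 -.0046 -.0018 .0028 -.0023;-.0079 .0168 -.0046 -.0018 .0028 -.0023;-.0079 .0168 -.0046 -.0018 .0028 -.0023;-.0079 .0168 -.0046 -.0018 .0028 -.0023;-.0079 .0168 -.0046 -.0018 .0028 -.0023;-.0079 .0168 -.0046 -.0018 .0028 -.0023;-.0079 .0168 -.0046 -.0018 .0028 -.0023;-.0079 .0168 -.0046 -.0018 .0028 -.0023;-.0079 .0168 -.0046 -.0018 .0028 -.0023;-.0079 .0168 -.0046 -.0018 .0028 -.0023;0 0 0 0 0 0' 1; python3 - <<'E'
from go import *
T=tool(np.radians(60),np.radians(123));t=T.apply([0,0,1]);gp=CUP+[0,0,.044]
delta(gp-t*.077+[0,0,.08],T,4);delta(gp-t*.077,T,5)
E
```

```text
clock: 16.72
ee_pos: [0.4678, 0.2337, 0.1659]
orientation: [-2.091, 1.125, 1.202]
wrist_force: [0.1, 0.5, -0.2]
gripper_width: 0.0853
grip_force: 0.0
total [ 0.0013 -0.0041 -0.0034] rot deg [ 0.047   0.1869 -0.3484]  per row/4: [ 0.0007 -0.0021 -0.0017] [ 0.      0.0001 -0.0002]
  ik 0.0 [-0.24  0.56  0.29  1.72 -0.92  1.69 -2.2 ] from [-0.25  0.55  0.29  1.72 -0.92  1.69 -2.21] rows>= 0.1
total [ 0.0013 -0.0041 -0.0834] rot deg [ 0.047   0.1869 -0.3484]  per row/5: [ 0.0005 -0.0016 -0.0334] [ 0.      0.0001 -0.0002]
  ik 0.0 [-0.23  0.68  0.28  1.74 -0.94  1.61 -2.1 ] from [-0.25  0.55  0.29  1.72 -0.92  1.69 -2.21] rows>= 1.0
```

```bash
python3 -m pendant '.0003 -.0012 -.0237 0 0 0;.0003 -.0012 -.0237 0 0 0;.0003 -.0012 -.0237 0 0 0;.0003 -.0012 -.0237 0 0 0;.0003 -.0012 -.0237 0 0 0;.0003 -.0012 -.0237 0 0 0;.0003 -.0012 -.0237 0 0 0;0 0 0 0 0 0;0 0 0 0 0 0'; python3 - <<'E'
from go import *
from h import *
T=tool(np.radians(60),np.radians(123));t=T.apply([0,0,1]);gp=CUP+[0,0,.044]
f=grab("scene");P_=cloud(f);save(f,"s4.png",(220,60,420,220),3.5);x,y,z=P_.transpose(2,0,1)
hs=cv2.cvtColor(f["image"],cv2.COLOR_RGB2HSV);m=(hs[...,0]<14)&(hs[...,1]>140)&(z>.05)&(z<.08)&(abs(x-.43)<.08)&(abs(y-.29)<.08);q=P_[m];print(len(q),q.min(0),q.max(0))
delta(gp+t*.023,T,8)
E
```

```text
clock: 17.47
ee_pos: [0.4693, 0.2274, 0.0807]
orientation: [-2.086, 1.13, 1.207]
wrist_force: [-0.3, -0.4, 0.9]
gripper_width: 0.0855
grip_force: 0.0
218 [0.3975 0.2537 0.0501] [0.4656 0.3191 0.0736]
total [-0.0478  0.0748 -0.0489] rot deg [-0.0235 -0.0356 -0.1891]  per row/8: [-0.0119  0.0187 -0.0122] [-0.     -0.     -0.0001]
  ik 0.0 [-0.32  0.7   0.22  1.85 -1.03  1.46 -2.06] from [-0.23  0.68  0.28  1.74 -0.94  1.62 -2.09] rows>= 0.9
```

View pics/s4.png

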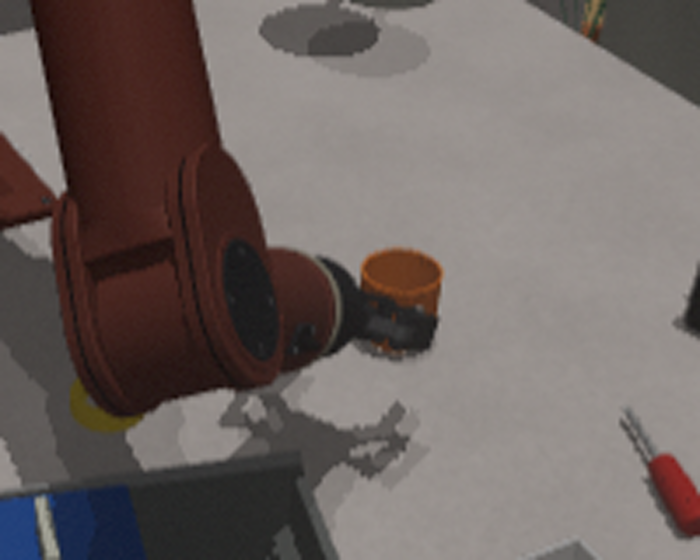

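```bash
python3 -m pendant '-.0121 .0187 -.0122 0 0 0;-.0121 .0187 -.0122 0 0 0;-.0121 .0187 -.0122 0 0 0;-.0121 .0187 -.0122 0 0 0;-.0121 .0187 -.0122 0 0 0;-.0121 .0187 -.0122 0 0 0;-.0121 .0187 -.0122 0 0 0;-.0121 .0187 -.0122 0 0 0;0 0 0 0 0 0;0 0 0 0 0 0'; python3 -m pendant '0 0 0 0 0 0;0 0 0 0 0 0;0 0 0 0 0 0;0 0 0 0 0 0;0 0 0 0 0 0;0 0 0 0 0 0' 0.3 45
```

```text
clock: 18.35
ee_pos: [0.4206, 0.3028, 0.0325]
orientation: [-2.087, 1.128, 1.207]
wrist_force: [0.3, -1.0, 0.6]
gripper_width: 0.085
grip_force: 0.0
clock: 18.85
ee_pos: [0.4221, 0.3017, 0.0332]
orientation: [-2.086, 1.129, 1.204]
wrist_force: [2.3, -4.1, 4.8]
gripper_width: 0.0653
grip_force: 50.1
```

```bash
python3 -m pendant '0 0 .015 0 0 0;0 0 .03 0 0 0;0 0 .03 0 0 0;0 0 .03 0 0 0;0 0 .03 0 0 0;0 0 .03 0 0 0;0 0 .03 0 0 0;0 0 .03 0 0 0;0 0 .03 0 0 0;0 0 .02 0 0 0;0 0 0 0 0 0'; python3 - <<'E'
from go import *
T=tool(np.radians(75),np.radians(90));t=T.apply([0,0,1])
delta(WELL+[.02,.012,.155]+t*.023,T,20)
E
```

```text
clock: 19.77
ee_pos: [0.4221, 0.3025, 0.1726]
orientation: [-2.087, 1.126, 1.202]
wrist_force: [0.8, 0.7, -1.3]
gripper_width: 0.0653
grip_force: 50.1
total [ 0.2279 -0.2527 -0.0236] rot deg [ 14.5411   4.5451 -32.978 ]  per row/20: [ 0.0228 -0.0253 -0.0024] [ 0.002   0.0006 -0.0046]
  ik 0.0 [ 0.29  0.81  0.11  1.52 -1.18  1.7  -2.3 ] from [-0.34  0.47  0.25  1.84 -0.98  1.59 -2.26] rows>= 4.9
```

```bash
python3 -m pendant '.0228 -.0253 -.0024 .002 .0006 -.0046;.0228 -.0253 -.0024 .002 .0006 -.0046;.0228 -.0253 -.0024 .002 .0006 -.0046;.0228 -.0253 -.0024 .002 .0006 -.0046;.0228 -.0253 -.0024 .002 .0006 -.0046;.0228 -.0253 -.0024 .002 .0006 -.0046;.0228 -.0253 -.0024 .002 .0006 -.0046;.0228 -.0253 -.0024 .002 .0006 -.0046;.0228 -.0253 -.0024 .002 .0006 -.0046;.0228 -.0253 -.0024 .002 .0006 -.0046'; python3 -m pendant '.0228 -.0253 -.0024 .002 .0006 -.0046;.0228 -.0253 -.0024 .002 .0006 -.0046;.0228 -.0253 -.0024 .002 .0006 -.0046;.0228 -.0253 -.0024 .002 .0006 -.0046;.0228 -.0253 -.0024 .002 .0006 -.0046;.0228 -.0253 -.0024 .002 .0006 -.0046;.0228 -.0253 -.0024 .002 .0006 -.0046;.0228 -.0253 -.0024 .002 .0006 -.0046;.0228 -.0253 -.0024 .002 .0006 -.0046;.0228 -.0253 -.0024 .002 .0006 -.0046;0 0 0 0 0 0;0 0 0 0 0 0'; python3 - <<'E'
from go import *
from h import *
T=tool(np.radians(75),np.radians(90));t=T.apply([0,0,1]);print(t)
delta(WELL+[.02,.012,.155]+t*.023,T,4)
f=grab("scene");save(f,"s5.png",(120,60,400,270),2.8)
E
```

```text
clock: 20.6
ee_pos: [0.5362, 0.1747, 0.1579]
orientation: [-1.742, 1.286, 1.146]
wrist_force: [0.9, 0.8, -1.0]
gripper_width: 0.0654
grip_force: 50.3
clock: 21.6
ee_pos: [0.6496, 0.0479, 0.1456]
orientation: [-1.398, 1.405, 1.071]
wrist_force: [-0.6, -0.4, -1.3]
gripper_width: 0.0654
grip_force: 50.3
[ 0.      0.9659 -0.2588]
total [0.0004 0.0018 0.0035] rot deg [ 0.1556 -0.0775  0.2251]  per row/4: [0.0002 0.0009 0.0017] [ 0.0001 -0.0001  0.0002]
  ik 0.0 [ 0.13  0.84  0.35  1.53 -1.3   1.81 -2.25] from [ 0.13  0.84  0.35  1.54 -1.3   1.8  -2.24] rows>= 0.0
```

View pics/s5.png

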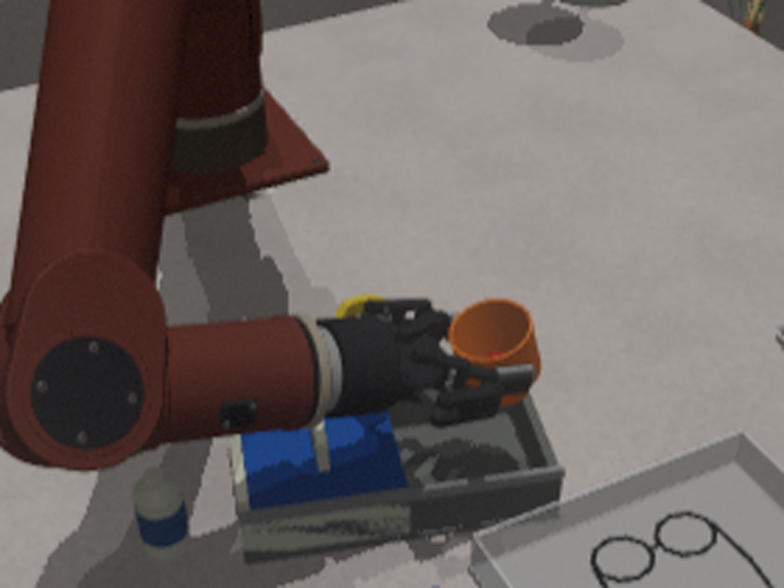

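The cup is over the well, at about (495,345) in the crop, and the lid sits over the deck with its tab clear. Rolling -180° about the tool axis to pour.

```bash
python3 -m pendant '0 0 0 0 -.0188 .005;0 0 0 0 -.0188 .005;0 0 0 0 -.0188 .005;0 0 0 0 -.0188 .005;0 0 0 0 -.0188 .005;0 0 0 0 -.0188 .005;0 0 0 0 -.0188 .005;0 0 0 0 -.0188 .005;0 0 0 0 -.0188 .005;0 0 0 0 -.0188 .005;0 0 0 0 -.0188 .005;0 0 0 0 -.0188 .005'; python3 -m pendant '0 0 0 0 -.0188 .005;0 0 0 0 -.0188 .005;0 0 0 0 -.0188 .005;0 0 0 0 -.0188 .005;0 0 0 0 -.0188 .005;0 0 0 0 -.0188 .005;0 0 0 0 -.0188 .005;0 0 0 0 -.0188 .005;0 0 0 0 -.0188 .005;0 0 0 0 -.0188 .005;0 0 0 0 -.0188 .005;0 0 0 0 -.0188 .005';  python3 -m pendant '0 0 0 0 -.0188 .005;0 0 0 0 -.0188 .005;0 0 0 0 0 0;0 0 0 0 0 0;0 0 0 0 0 0;0 0 0 0 0 0'; python3 - <<'E'
from go import *
from h import *
T=tool(np.radians(75),np.radians(90))*R.from_euler("z",-180,degrees=True);t=T.apply([0,0,1])
delta(WELL+[.02,.012,.155]+t*.023,T,4)
T=tool(np.radians(87),np.radians(90))*R.from_euler("z",-180,degrees=True);t=T.apply([0,0,1])
delta(WELL+[.02,.012,.165]+t*.023,T,4)
f=grab("scene");save(f,"s6.png",(220,150,340,270),5)
E
```

```text
clock: 22.65
ee_pos: [0.6491, 0.0504, 0.1467]
orientation: [-1.827, 0.092, 0.066]
wrist_force: [-0.2, 0.2, -1.9]
gripper_width: 0.0657
grip_force: 50.4
clock: 23.65
ee_pos: [0.6491, 0.0503, 0.1469]
orientation: [-1.498, -1.225, -0.944]
wrist_force: [-0.4, -0.4, -0.8]
gripper_width: 0.0658
grip_force: 50.5
clock: 24.15
ee_pos: [0.6492, 0.0496, 0.1464]
orientation: [-1.375, -1.423, -1.097]
wrist_force: [0.4, -0.6, -0.5]
gripper_width: 0.0655
grip_force: 50.5
total [0.0008 0.0001 0.0027] rot deg [-0.3703  1.7771 -0.6047]  per row/4: [0.0004 0.0001 0.0013] [-0.0003  0.0012 -0.0004]
  ik 0.0 [ 0.36  0.81  0.01  1.52 -1.13  1.66  0.82] from [ 0.37  0.81  0.01  1.52 -1.13  1.66  0.86] rows>= 0.2
total [0.0008 0.0009 0.0174] rot deg [11.6286  1.8337 -0.4163]  per row/4: [0.0004 0.0004 0.0087] [ 0.0081  0.0013 -0.0003]
  ik 0.0 [ 0.43  0.9  -0.07  1.49 -1.21  1.76  0.85] from [ 0.37  0.81  0.01  1.52 -1.13  1.66  0.86] rows>= 0.7
```

View pics/s6.png

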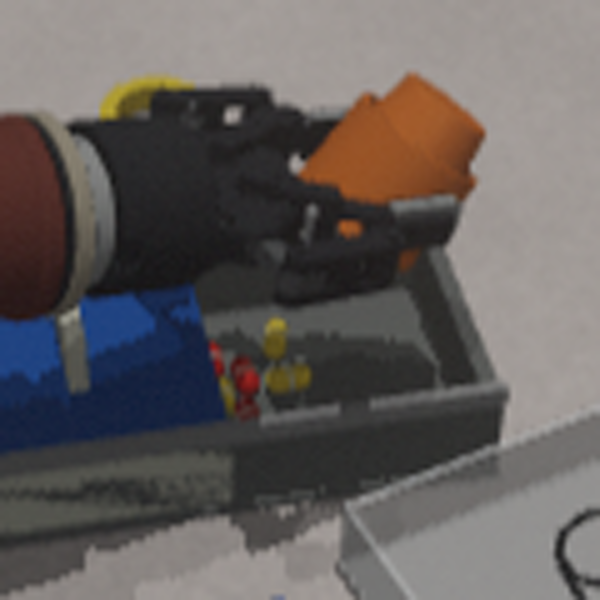

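All six capsules are in the well: three yellow at (275,338), (290,375) and (228,395), and three red at (215,355), (245,375) and (245,405). The cup mouth points down, empty. Rolling back and returning the cup.

```bash
python3 -m pendant '0 0 .004 0 .0188 -.005;0 0 .004 0 .0188 -.005;0 0 .004 0 .0188 -.005;0 0 .004 0 .0188 -.005;0 0 .004 0 .0188 -.005;0 0 0 0 .0188 -.005;0 0 0 0 .0188 -.005;0 0 0 0 .0188 -.005;0 0 0 0 .0188 -.005;0 0 0 0 .0188 -.005;0 0 0 0 .0188 -.005;0 0 0 0 .0188 -.005'; python3 -m pendant '0 0 0 0 .0188 -.005;0 0 0 0 .0188 -.005;0 0 0 0 .0188 -.005;0 0 0 0 .0188 -.005;0 0 0 0 .0188 -.005;0 0 0 0 .0188 -.005;0 0 0 0 .0188 -.005;0 0 0 0 .0188 -.005;0 0 0 0 .0188 -.005;0 0 0 0 .0188 -.005;0 0 0 0 .0188 -.005;0 0 0 0 .0188 -.005';  python3 -m pendant '0 0 0 0 .0188 -.005;0 0 0 0 .0188 -.005;0 0 0 0 0 0'; python3 - <<'E'
from go import *
T=tool(np.radians(60),np.radians(123))
delta([.4215,.3022,.1726],T,20)
E
```

```text
clock: 25.2
ee_pos: [0.6492, 0.0495, 0.1562]
orientation: [-1.826, -0.118, -0.096]
wrist_force: [0.7, 0.3, -0.2]
gripper_width: 0.0654
grip_force: 50.5
clock: 26.2
ee_pos: [0.6492, 0.0495, 0.1562]
orientation: [-1.522, 1.202, 0.917]
wrist_force: [0.6, 1.3, -0.4]
gripper_width: 0.0654
grip_force: 50.5
clock: 26.45
ee_pos: [0.6492, 0.0497, 0.1562]
orientation: [-1.396, 1.409, 1.077]
wrist_force: [0.2, 0.0, -0.9]
gripper_width: 0.0654
grip_force: 50.5
total [-0.2277  0.2525  0.0164] rot deg [-14.3173  -4.6798  33.0534]  per row/20: [-0.0228  0.0253  0.0016] [-0.002  -0.0006  0.0046]
  ik 0.0 [-0.29  0.46  0.18  1.84 -0.95  1.57 -2.28] from [ 0.13  0.82  0.35  1.54 -1.3   1.81 -2.26] rows>= 3.2
```

```bash
python3 -m pendant '-.0228 .0253 .0016 -.002 -.0006 .0046;-.0228 .0253 .0016 -.002 -.0006 .0046;-.0228 .0253 .0016 -.002 -.0006 .0046;-.0228 .0253 .0016 -.002 -.0006 .0046;-.0228 .0253 .0016 -.002 -.0006 .0046;-.0228 .0253 .0016 -.002 -.0006 .0046;-.0228 .0253 .0016 -.002 -.0006 .0046;-.0228 .0253 .0016 -.002 -.0006 .0046;-.0228 .0253 .0016 -.002 -.0006 .0046;-.0228 .0253 .0016 -.002 -.0006 .0046'; python3 -m pendant '-.0228 .0253 .0016 -.002 -.0006 .0046;-.0228 .0253 .0016 -.002 -.0006 .0046;-.0228 .0253 .0016 -.002 -.0006 .0046;-.0228 .0253 .0016 -.002 -.0006 .0046;-.0228 .0253 .0016 -.002 -.0006 .0046;-.0228 .0253 .0016 -.002 -.0006 .0046;-.0228 .0253 .0016 -.002 -.0006 .0046;-.0228 .0253 .0016 -.002 -.0006 .0046;-.0228 .0253 .0016 -.002 -.0006 .0046;-.0228 .0253 .0016 -.002 -.0006 .0046;0 0 0 0 0 0;0 0 0 0 0 0'; python3 - <<'E'
from go import *
T=tool(np.radians(60),np.radians(123))
delta([.4215,.3022,.0345],T,10)
E
```

```text
clock: 27.28
ee_pos: [0.5341, 0.1771, 0.1643]
orientation: [-1.748, 1.283, 1.147]
wrist_force: [0.4, -0.1, 0.1]
gripper_width: 0.0656
grip_force: 50.5
clock: 28.28
ee_pos: [0.4201, 0.3035, 0.1726]
orientation: [-2.09, 1.125, 1.206]
wrist_force: [0.8, -0.8, -0.5]
gripper_width: 0.0653
grip_force: 50.5
total [ 0.0014 -0.0013 -0.1381] rot deg [-0.0322  0.0359 -0.3795]  per row/10: [ 0.0003 -0.0003 -0.0276] [-0.      0.     -0.0001]
  ik 0.0 [-0.32  0.69  0.22  1.86 -1.03  1.46 -2.06] from [-0.35  0.47  0.25  1.84 -0.98  1.59 -2.26] rows>= 1.8
```

Lowering to just above the bench, then touching down step by step.

```bash
python3 -m pendant '0 0 -.025 0 0 0;0 0 -.03 0 0 0;0 0 -.03 0 0 0;0 0 -.03 0 0 0;0 0 -.03 0 0 0;0 0 -.03 0 0 0;0 0 -.03 0 0 0;0 0 -.03 0 0 0;0 0 -.025 0 0 0;0 0 -.01 0 0 0;0 0 0 0 0 0;0 0 0 0 0 0'; python3 -m pendant '0 0 -.003 0 0 0;0 0 0 0 0 0;0 0 0 0 0 0'; python3 -m pendant '0 0 -.003 0 0 0;0 0 0 0 0 0;0 0 0 0 0 0'
```

```text
clock: 29.28
ee_pos: [0.4213, 0.3022, 0.0371]
orientation: [-2.087, 1.129, 1.206]
wrist_force: [-0.3, -0.8, -0.7]
gripper_width: 0.0651
grip_force: 50.5
clock: 29.53
ee_pos: [0.4216, 0.3024, 0.0363]
orientation: [-2.087, 1.128, 1.204]
wrist_force: [0.7, -0.1, -1.2]
gripper_width: 0.0652
grip_force: 50.5
clock: 29.78
ee_pos: [0.4213, 0.3023, 0.0343]
orientation: [-2.087, 1.128, 1.205]
wrist_force: [-0.7, 0.3, -1.0]
gripper_width: 0.0653
grip_force: 50.5
```

```bash
python3 -m pendant '0 0 -.0025 0 0 0;0 0 0 0 0 0;0 0 0 0 0 0'; python3 -m pendant '0 0 -.002 0 0 0;0 0 0 0 0 0;0 0 0 0 0 0'
```

```text
clock: 30.03
ee_pos: [0.4214, 0.3024, 0.0332]
orientation: [-2.087, 1.128, 1.205]
wrist_force: [0.7, -0.5, 1.2]
gripper_width: 0.065
grip_force: 50.7
clock: 30.28
ee_pos: [0.4214, 0.3025, 0.0332]
orientation: [-2.086, 1.127, 1.206]
wrist_force: [-0.2, -2.5, 9.4]
gripper_width: 0.0653
grip_force: 51.2
```

```bash
python3 -m pendant '0 0 .0015 0 0 0;0 0 0 0 0 0'; python3 -m pendant '0 0 0 0 0 0;0 0 0 0 0 0;0 0 0 0 0 0;0 0 0 0 0 0;0 0 0 0 0 0' 1; python3 -m pendant '.0071 -.0109 .0075 0 0 0;.0142 -.0218 .015 0 0 0;.0142 -.0218 .015 0 0 0;.0142 -.0218 .015 0 0 0;.0142 -.0218 .015 0 0 0;.0142 -.0218 .015 0 0 0;.0142 -.0218 .015 0 0 0;.0142 -.0218 .015 0 0 0;0 0 .04 0 0 0;0 0 .04 0 0 0;0 0 .04 0 0 0;0 0 .04 0 0 0'; python3 - <<'E'
from go import *
from h import *
f=grab("scene");P_=cloud(f);x,y,z=P_.transpose(2,0,1)
hs=cv2.cvtColor(f["image"],cv2.COLOR_RGB2HSV);m=(hs[...,0]<14)&(hs[...,1]>140)&(z>.005)&(z<.12)&(abs(x-.43)<.1)&(abs(y-.29)<.1);q=P_[m];print(len(q),q.min(0),q.max(0));q=q[q[:,2]>.065];print(q.min(0),q.max(0))
# target above lid tab (y tool = (-.27,-.963) half-turn ok), straddle
a=np.radians(74.3);Y=np.array([np.cos(a),np.sin(a)])
t=np.array([0,0,-1.]);y=np.array([-Y[0],-Y[1],0]);T=R.from_matrix(np.c_[np.cross(y,t),y,t])
o=get_obs();C=R.from_rotvec(o["orientation"]);print("ee",o["ee_pos"])
T1=tool(0,np.radians(123));delta(o["ee_pos"]+[0.03,-.04,.06],T1,14)
delta([.596,-.105,.2],T,12)
E
```

```text
clock: 30.45
ee_pos: [0.4214, 0.3024, 0.0332]
orientation: [-2.087, 1.128, 1.205]
wrist_force: [0.4, -1.9, 4.9]
gripper_width: 0.0655
grip_force: 50.9
clock: 30.87
ee_pos: [0.4212, 0.3023, 0.0325]
orientation: [-2.087, 1.129, 1.205]
wrist_force: [-0.4, -0.0, -0.6]
gripper_width: 0.0852
grip_force: 0.0
clock: 31.87
ee_pos: [0.4748, 0.2197, 0.1702]
orientation: [-2.087, 1.129, 1.205]
wrist_force: [0.6, -0.2, 0.8]
gripper_width: 0.0853
grip_force: 0.0
535 [0.398  0.2547 0.0054] [0.4695 0.3225 0.0742]
[0.3997 0.2547 0.065 ] [0.4662 0.3225 0.0742]
ee [0.4762 0.2198 0.1741]
total [ 0.03 -0.04  0.06] rot deg [-50.3532 -32.5367  -0.2967]  per row/14: [ 0.0043 -0.0057  0.0086] [-0.01   -0.0065 -0.0001]
  ik 0.0742 [-1.47  0.34  1.33  1.74 -0.36  1.39 -2.59] from [-0.24  0.56  0.31  1.7  -0.92  1.72 -2.21] rows>= 9.5
total [ 0.1198 -0.3248  0.0259] rot deg [-36.3548 -49.1653  37.1036]  per row/12: [ 0.02   -0.0541  0.0043] [-0.0084 -0.0114  0.0086]
  ik 0.0 [-0.25  0.27  0.42  1.64 -0.11  1.26 -1.65] from [-0.24  0.56  0.31  1.7  -0.92  1.72 -2.21] rows>= 4.4
```

```bash
python3 -m pendant '.01 -.0271 .0022 -.0042 -.0057 .0043;.01 -.0271 .0022 -.0042 -.0057 .0043;.01 -.0271 .0022 -.0042 -.0057 .0043;.01 -.0271 .0022 -.0042 -.0057 .0043;.01 -.0271 .0022 -.0042 -.0057 .0043;.01 -.0271 .0022 -.0042 -.0057 .0043;.01 -.0271 .0022 -.0042 -.0057 .0043;.01 -.0271 .0022 -.0042 -.0057 .0043;.01 -.0271 .0022 -.0042 -.0057 .0043;.01 -.0271 .0022 -.0042 -.0057 .0043;.01 -.0271 .0022 -.0042 -.0057 .0043;.01 -.0271 .0022 -.0042 -.0057 .0043'; python3 -m pendant '.01 -.0271 .0022 -.0042 -.0057 .0043;.01 -.0271 .0022 -.0042 -.0057 .0043;.01 -.0271 .0022 -.0042 -.0057 .0043;.01 -.0271 .0022 -.0042 -.0057 .0043;.01 -.0271 .0022 -.0042 -.0057 .0043;.01 -.0271 .0022 -.0042 -.0057 .0043;.01 -.0271 .0022 -.0042 -.0057 .0043;.01 -.0271 .0022 -.0042 -.0057 .0043;.01 -.0271 .0022 -.0042 -.0057 .0043;.01 -.0271 .0022 -.0042 -.0057 .0043;.01 -.0271 .0022 -.0042 -.0057 .0043;.01 -.0271 .0022 -.0042 -.0057 .0043' 0.6;python3 -m pendant '0 0 0 0 0 0;0 0 0 0 0 0'; python3 - <<'E'
from go import *
from h import *
a=np.radians(74.3);Y=np.array([np.cos(a),np.sin(a)])
t=np.array([0,0,-1.]);y=np.array([-Y[0],-Y[1],0]);T=R.from_matrix(np.c_[np.cross(y,t),y,t])
delta([.596,-.105,.2],T,4)
f=grab("top")
im=f["image"];P_=cloud(f);x,y,z=P_.transpose(2,0,1);hs=cv2.cvtColor(im,cv2.COLOR_RGB2HSV)
m=(hs[...,1]>110)&((hs[...,0]<35)|(hs[...,0]>170))&(abs(x-.63)<.08)&(abs(y-.015)<.08);n,l,st,ce=cv2.connectedComponentsWithStats(m.astype(np.uint8))
for i in range(1,n):
    if st[i,4]>4:print(st[i,4],hs[l==i][:,0].mean().round(),np.median(P_[l==i],0))
save(f,"t7.png",(190,120,330,230),5)
E
```

```text
clock: 32.92
ee_pos: [0.5349, 0.0565, 0.1826]
orientation: [-2.685, 0.841, 0.672]
wrist_force: [-1.3, -0.4, 1.0]
gripper_width: 0.0854
grip_force: 0.0
clock: 33.92
ee_pos: [0.5947, -0.106, 0.1959]
orientation: [3.109, -0.431, 0.001]
wrist_force: [0.1, 0.7, 0.3]
gripper_width: 0.0512
grip_force: 0.0
clock: 34.08
ee_pos: [0.5941, -0.105, 0.1959]
orientation: [3.111, -0.435, -0.003]
wrist_force: [-0.4, -0.3, -0.1]
gripper_width: 0.0511
grip_force: 0.0
total [0.0019 0.     0.0041] rot deg [ 0.0147 -0.1052  0.2353]  per row/4: [0.0009 0.     0.0021] [ 0.     -0.0001  0.0002]
  ik 0.0 [-0.27  0.27  0.45  1.64 -0.12  1.26 -1.64] from [-0.27  0.27  0.45  1.65 -0.12  1.25 -1.65] rows>= 0.0
52 21.0 [ 0.6266 -0.0347  0.0191]
21 25.0 [ 0.624  -0.0028  0.0169]
10 1.0 [ 0.6187 -0.0229  0.0164]
8 1.0 [ 0.6067 -0.0197  0.0184]
22 25.0 [0.5961 0.0035 0.0184]
8 23.0 [ 0.5923 -0.0295  0.0174]
```

View pics/t7.png

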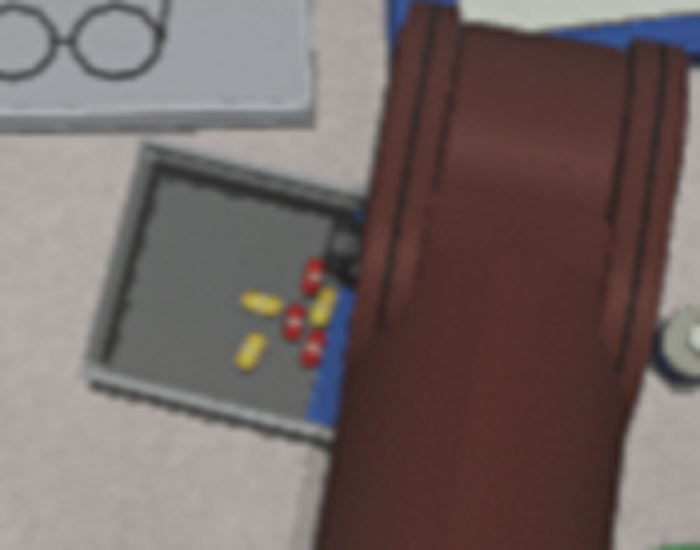

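The picture shows six capsules flat in the well: yellow (262,303), (250,350), (323,305) and red (315,275), (294,322), (313,350). Now I grip the tab and close the lid.

```bash
python3 -m pendant '.001 0 -.03 0 0 0;.001 0 -.03 0 0 0;.001 0 -.03 0 0 0;0 0 -.03 0 0 0;0 0 -.03 0 0 0;0 0 -.03 0 0 0;0 0 -.03 0 0 0;0 0 -.03 0 0 0;0 0 -.02 0 0 0;0 0 -.009 0 0 0;0 0 0 0 0 0'; python3 -m pendant '0 0 0 0 0 0;0 0 0 0 0 0;0 0 0 0 0 0;0 0 0 0 0 0;0 0 0 0 0 0;0 0 0 0 0 0' 0 25; python3 -m pendant '.0034 .012 0 0 0 0;.0067 .0241 0 0 0 0;.0067 .0241 0 0 0 0;.0067 .0241 0 0 0 0;.0067 .0241 0 0 0 0;.0067 .0241 0 0 0 0;.0067 .0241 0 0 0 0;.0067 .0241 0 0 0 0;.0067 .0241 0 0 0 0;.0067 .0241 0 0 0 0;.0034 .012 0 0 0 0;0 0 0 0 0 0'
```

```text
clock: 35.05
ee_pos: [0.5954, -0.1043, 0.0597]
orientation: [3.11, -0.432, -0.005]
wrist_force: [-0.0, 0.8, 0.5]
gripper_width: 0.0511
grip_force: 0.0
clock: 35.55
ee_pos: [0.5965, -0.1049, 0.0618]
orientation: [3.111, -0.432, 0.001]
wrist_force: [-0.6, 0.1, 6.0]
gripper_width: 0.0098
grip_force: 28.3
clock: 36.55
ee_pos: [0.6297, 0.0132, 0.0618]
orientation: [3.107, -0.434, -0.001]
wrist_force: [-3.8, -8.0, 9.8]
gripper_width: 0.0097
grip_force: 29.2
```

```bash
python3 -m pendant '.0011 .0039 0 0 0 0;0 0 0 0 0 0;0 0 0 0 0 0'; python3 -m pendant '.0011 .0039 0 0 0 0;0 0 0 0 0 0;0 0 0 0 0 0'; python3 -m pendant '.0011 .0039 0 0 0 0;0 0 0 0 0 0;0 0 0 0 0 0'
```

```text
clock: 36.8
ee_pos: [0.6297, 0.0132, 0.0618]
orientation: [3.106, -0.436, -0.001]
wrist_force: [-5.6, -10.8, 10.8]
gripper_width: 0.0096
grip_force: 29.5
clock: 37.05
ee_pos: [0.6297, 0.0132, 0.0618]
orientation: [3.104, -0.438, -0.003]
wrist_force: [-8.3, -16.0, 11.9]
gripper_width: 0.0094
grip_force: 30.3
clock: 37.3
ee_pos: [0.6297, 0.0133, 0.0618]
orientation: [3.101, -0.441, -0.004]
wrist_force: [-10.9, -19.9, 14.3]
gripper_width: 0.0095
grip_force: 31.3
```

```bash
python3 -m pendant '-.0033 -.0117 0 0 0 0;0 0 0 0 0 0;0 0 0 0 0 0'; python3 -m pendant '0 0 0 0 0 0;0 0 0 0 0 0;0 0 0 0 0 0;0 0 0 0 0 0' 0.6; python3 -m pendant '0 0 .03 0 0 0;0 0 .04 0 0 0;0 0 .05 0 0 0;0 0 .05 0 0 0;0 0 .05 0 0 0;0 0 .05 0 0 0;0 .05 0 0 0 0;0 .05 0 0 0 0;0 .05 0 0 0 0;0 .05 0 0 0 0;0 .05 0 0 0 0;0 .05 0 0 0 0';  python3 - <<'E'
from h import *
a=np.radians(74.3);Y=np.array([np.cos(a),np.sin(a)]);X=np.array([Y[1],-Y[0]])
for n in("top","scene"):
    f=grab(n);src=cloud(f);z=src[...,2];d=src[...,:2]-np.array([.6282,.0099]);p=d@Y;q=d@X
    m=(z>.078)&(z<.092)&(abs(q)<.035)&(abs(p)<.02);print(n,m.sum(),np.percentile(p[m],[2,50,98]).round(4))
    hs=cv2.cvtColor(f["image"],cv2.COLOR_RGB2HSV);m=(hs[...,0]>100)&(hs[...,0]<130)&(hs[...,1]>120)&(abs(z-.056)<.01)&(abs(q)<.05)&(abs(p)<.09);print("  lid p",np.percentile(p[m],[1,99]).round(4))
    S=np.load(n+"0.npy");zz=S[...,2];d=S[...,:2]-np.array([.6282,.0099]);p=d@Y;q=d@X;m=(zz>.078)&(zz<.092)&(abs(q)<.035)&(abs(p)<.02);print("  orig tab",np.percentile(p[m],[2,50,98]).round(4))
    m=(abs(q)<.05)&(p>.06)&(p<.085)&(zz>.045)&(zz<.07);print("  wall p max",np.percentile(p[m],[50,90,98]).round(4))
    save(f,n+"8.png",(190,120,330,230) if n=="top" else (195,180,325,260),5)
E
```

```text
clock: 37.55
ee_pos: [0.6297, 0.0132, 0.0618]
orientation: [3.108, -0.435, 0.0]
wrist_force: [-3.3, -6.4, 7.2]
gripper_width: 0.0096
grip_force: 29.0
clock: 37.88
ee_pos: [0.6295, 0.0163, 0.0607]
orientation: [3.111, -0.431, -0.002]
wrist_force: [-0.2, -0.2, 0.2]
gripper_width: 0.0514
grip_force: 0.0
clock: 38.88
ee_pos: [0.6292, 0.1674, 0.1957]
orientation: [3.111, -0.431, -0.002]
wrist_force: [0.3, 0.1, 0.4]
gripper_width: 0.0512
grip_force: 0.0
top 80 [0.0007 0.0053 0.0102]
  lid p [-0.0562  0.0675]
  orig tab [-0.0048 -0.      0.0049]
  wall p max [0.0683 0.0743 0.0754]
scene 92 [-0.0003  0.004   0.0097]
  lid p [-0.0588  0.0678]
  orig tab [-0.0056 -0.0017  0.0045]
  wall p max [0.0687 0.0741 0.0748]
```

View pics/scene8.png

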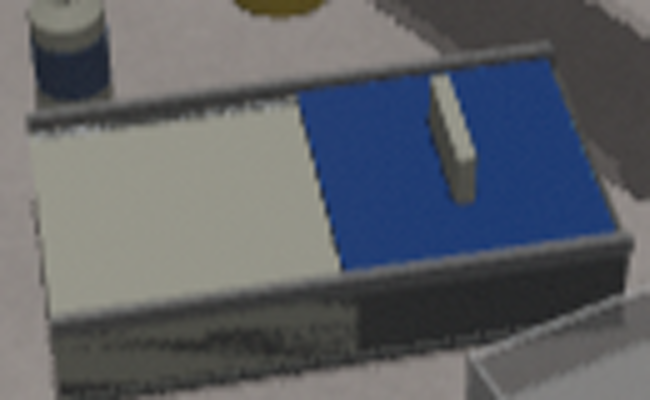

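The lid is at its closed stop, with the blue plate reaching the end wall and the tab at about (452,140) in the crop. Total travel between the stops was 0.1245 m, against 0.125 m specified. Bottle and cup were checked standing and the arm is clear, so I'm handing in.

```bash
python3 -c "
from workcell import job_done
print(job_done())"
```

```text
the job is handed in; nothing more can be done
None
```

The job is handed in after about 39 s on the robot clock: bottle upright on the mat, all six capsules in the well, empty cup upright on the bench, and lid fully closed. I saw nothing disturbed, but I did not re-measure the tape, screwdriver, glue or spectacles at the end.

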